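# Show the frosted end of a notched glass plate to the code reader

### The arm

A 6-joint arm with a two-finger parallel gripper is mounted at the origin on a cart in front of the work surface, level with it; the furniture and walls round the work are solid. World frame = base frame: x ahead of the robot, y to its left, z up, the work surface at z = 0. Lengths are in m, angles in degrees, forces in N, time in s.
With the tool pointing down it reaches from about 0.375 to 0.975 m from the base axis. Payload 3.8 kg.
Tool frame: the origin (TCP) lies at the very end of the fingers, on their centre line; the grasp point (between the pads) lies 19 mm behind it; z points along the fingers, y is the direction in which the jaws open and shut (so a half turn about z gives the same grasp; the last joint's range is limited). The gripper opens to 85 mm and grips with 20 to 120 N. Pads are 22 mm wide; open, the fingers measure 114 mm over their backs; the gripper's body (76 mm by 85 mm) begins 54 mm behind the grasp point. The pads swing forward as they close: fully open they stand 13 mm farther back than shut.
Start: joints at [67.5, 15.12, 91.902, -0, 72.978, -2.114], TCP at [0.235, 0.633, 0.231] pointing down, gripper open.
Joint ranges: [-150.88, 150.88], [-54.13, 125.18], [17.81, 147.31], [-75.09, 255.09], [0, 152.58], [-146.25, 146.25]. Speed limits (degrees/s): [147.25, 147.25, 180, 180, 180, 180].

### API

Orientations are given as a 3x3 rotation matrix whose columns are the frame's x, y, z axes.
In Python, from plant import ctrl gives the robot as it stands.
- The arm moves only by the shell command python3 -m creep 'ROWS'. ROWS is JSON, a list of rows, each an object with "hand": the closure, from -1 (fully open) to 1 (shut); "dp": the shift along the tool's x, y, z in m, a list of three; "angular": the turn, a rotation vector about the tool's x, y, z in degrees, a list of three. In form: [{"hand": hand, "dp": [tx, ty, tz], "angular": [rx, ry, rz]}, ...]. A call has 1 to 8 rows; each row shifts and turns the commanded pose from where the row before left it, along the tool's axes as they then stand; what a row does not reach is not made up. A row lasts 1/12 s, in which the tool goes at most 41.7 mm and 7.16 degrees, less where a joint would pass 70% of its speed; a pose out of reach is approached as far as the arm can. A call with a gripper value outside its range is refused whole. The fingers move at their own pace and stop on an object; the grip force is fixed at half the most. Time passes only in rows, so rows that do not move let the fingers close. It gives the time, the measured TCP pose, the force and the opening at its end, in the units of the state.
- ctrl.get_obs(): the state, without advancing time (a new reading comes with each control period).
- ctrl.snapshot(name): name is "side" or "top"; returns a dict with "img" (400x640x3 uint8, blue, green, red), "fx", "fy", "cx", "cy" (pixels), "rvec" (rotation vector, rad) and "tvec" (3), from world to camera coordinates, as OpenCV has them. Camera axes: x right, y down, z forward; pixel columns grow to the right and rows downward; lengths in m; the calibration is good to about 2 mm. A picture is of the moment at which its call begins. There is no depth.
- ctrl.sign_off(): hands the job in, once; it reports no verdict.
The state is a dict: "clock": time; "q": joint angles; "joint_velocities": joint speeds; "joint_efforts": joint torques, N m; "ee_pos": TCP position; "tcp_rot": TCP orientation; "contact_force": force on the tool from outside, world axes, zero at the start; "ft_torque": the same for the moment, N m; "finger_gap": finger opening in m.
Only numpy, scipy, OpenCV 4.12 (cv2) and the standard library are available. Lean on these libraries where they do the work, as an engineer would, in place of code of your own. Each camera call takes 0.05 s, during which the arm holds its last target.

### The job

Two glass plates stand on edge in the wooden rack; take out the one with a small notch cut in an upper corner, gripping it by its other, clear end: the notched end carries the frosted label field, on one face only. Turn and tilt it until the frosted label faces up, squarely towards the window of the code reader, with the middle of the frosted field at the reading spot and the plate's long edges level, and finish there, still holding the plate steady in the air. Leave the plain plate and the other loose things where they are and do not touch the reader.

Things in the scene. Friction and masses are not known exactly. Their poses are not given: they have to be found in the camera images.
- plate: Notched glass plate, 120 mm long, 8 mm thick, 60 mm high, 0.10-0.18 kg, upright on a long edge. Origin: middle of its underside. x: along its length to the notched end; y: out of the frosted face; z: to the upper edge. Notch: 14 x 14 mm step at corner +x, +z. Frost: x = 20 to 60 mm, +y face only; grip below x = 0. With the notch at your upper left, the frosted face is towards you.
- label (a point): Middle of the frosted field, on the surface of the frosted face: at x = 38, y = 4, z = 28 mm in the plate's frame (axes as plate).
- blank: A plain glass plate of the same 120 x 8 x 60 mm, no notch, no frost, in the other slot of the rack; frame as for plate. Leave it there (never moved more than 15 mm).
- rack: Fixed wooden rack, 115 (x) x 136 (y) x 31 mm high, origin at the middle of its underside. Two slots along y at x = -35 and +35 mm, 10 mm wide, floor 12 mm above the bench; the plates stand in them, upper edges 72 mm above the bench, 41 mm above the rack. Either plate may be in either slot; the rack may be turned almost any way.
- reader: Fixed code reader on a stand. Origin on the bench, under the reading spot. Base plate 85 mm wide, 8 mm thick, from x = -40 to +220 mm, with a dark cross over the origin; a post (16 mm thick, 370 mm high) at x = 190 mm carries the reader head. x points from the cross to the post, roughly to the robot's left (within 0.25 rad). Do not touch.
- reading_spot (a point): The reading spot: a point in the air 170 mm straight above the cross on the reader's base plate and 180 mm in front of the reader's window, on the window's axis.
- reader_head: Reader head, a grey box 42 x 62 x 50 mm fixed to the post. Origin at the middle of its round window, which looks down at 45 degrees, back over the cross; its z axis points from the reading spot to the window and into the box (45 degrees up), y is level. Lowest part about 280 mm above the bench.
- crucible: Bystander: small white cup, 50 mm wide, 42 mm high, standing loose; origin at the middle of its foot.
- cap_bolt: Bystander: cap-head bolt standing loose on its head, 19 mm wide, 52 mm high; origin at the middle of its foot.
- wrench: Bystander: open-ended wrench lying loose, 168 x 34 x 8 mm; origin at the middle of its underside.

How it is judged:
By the outcome, as a careful person would: the job done as asked, in the order asked, and still so for the second after the job is handed in, while the arm keeps its last pose, push and grip.
It also fails if it takes over 35 s, if anything falls off the work surface, if the arm or the gripper's body presses on something with over 40 N, if the wrist force passes 120 N, or if a joint passes its speed limit or range.

## Working session

There is one attempt and no reset: what is moved stays moved. The work goes in short steps, Python scripts to look and compute and a shell command to move; the robot and the scene stay as the last step left them, time stands still between calls to the robot, and variables do not carry over. Pictures are saved under pics/ and viewed, and the job is handed in when it is done.

```bash
ls; mkdir -p pics
python3 - <<'E'
from plant import ctrl
import cv2,numpy as np
o=ctrl.get_obs()
for k,v in o.items(): print(k,np.round(v,4).tolist())
for n in("side","top"):
    s=ctrl.snapshot(n); cv2.imwrite(f"pics/{n}0.png",s["img"])
    R=cv2.Rodrigues(np.array(s["rvec"]))[0]; print(n,s["fx"],s["fy"],s["cx"],s["cy"],"C",-R.T@np.array(s["tvec"]).ravel(),R.tolist())
E
```

```text
pics
clock 0.0
q [67.4988, 15.1691, 91.9815, 0.0003, 72.9768, -2.1154]
joint_velocities [0.0165, -0.0421, -0.0006, -0.0221, 0.018, -0.0259]
joint_efforts [-0.0011, -51.5116, -36.7311, 0.0001, 0.0128, -0.0]
ee_pos [0.2349, 0.632, 0.23]
tcp_rot [[-0.9374, 0.3483, -0.0009], [0.3483, 0.9374, -0.0021], [0.0001, -0.0022, -1.0]]
contact_force [-0.512, 0.0598, 0.5732]
ft_torque [0.0296, 0.0114, 0.0492]
finger_gap 0.0854
side 441.7568762273165 441.7568762273165 326.5675675215107 205.63888129965278 C [ 0.48900072 -0.72817139  0.66474476] [[0.9883152894308073, -0.15242252408049015, 0.0005126697104399433], [-0.08731443539248421, -0.5689016858000021, -0.8177573364183335], [0.12493629596474878, 0.8081573151601413, -0.5755629208902886]]
top 412.8275666362891 412.8275666362891 324.1904502914882 198.24458512522565 C [ 0.43648223 -0.02285102  1.01472879] [[-0.013035376163020196, -0.9999102300370507, -0.0031001347618059005], [-0.9791978798876929, 0.013393084251318355, -0.20246515087215583], [0.20248849594911877, 0.0003964359846052451, -0.9792845612214939]]
```

View pics/side0.png

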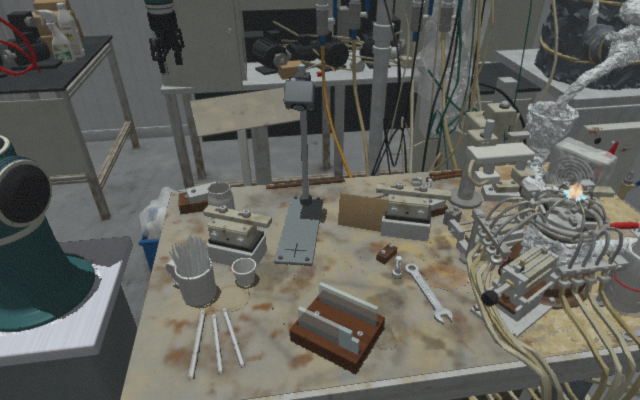

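View pics/top0.png

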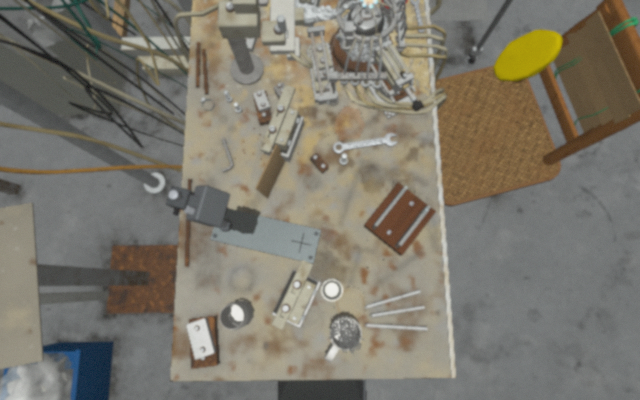

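The side view shows the rack near (338,325), with the frosted patch near (345,338) on the front plate. The reader cross is at (295,250). In the top view the rack is at (400,218) and the cross at (302,243). I'll zoom in on both.

Run:
```python
import cv2
a=cv2.imread("pics/side0.png")[270:375,280:395]; cv2.imwrite("pics/side0z.png",cv2.resize(a,None,fx=5.5,fy=5.5,interpolation=cv2.INTER_CUBIC))
a=cv2.imread("pics/top0.png")[175:260,355:445]; b=cv2.imread("pics/top0.png")[200:275,200:330]
cv2.imwrite("pics/top0z.png",cv2.resize(a,None,fx=6.5,fy=6.5,interpolation=cv2.INTER_CUBIC))
cv2.imwrite("pics/top0r.png",cv2.resize(b,None,fx=6,fy=6,interpolation=cv2.INTER_CUBIC))
```

```text
(no output)
```

View pics/side0z.png

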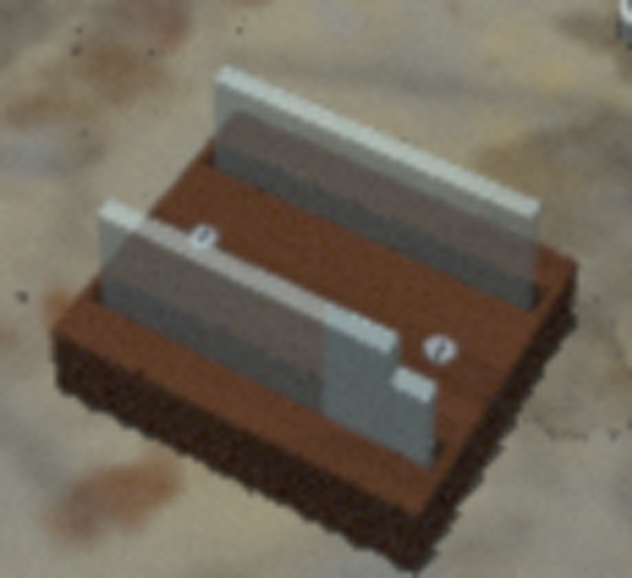

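View pics/top0z.png

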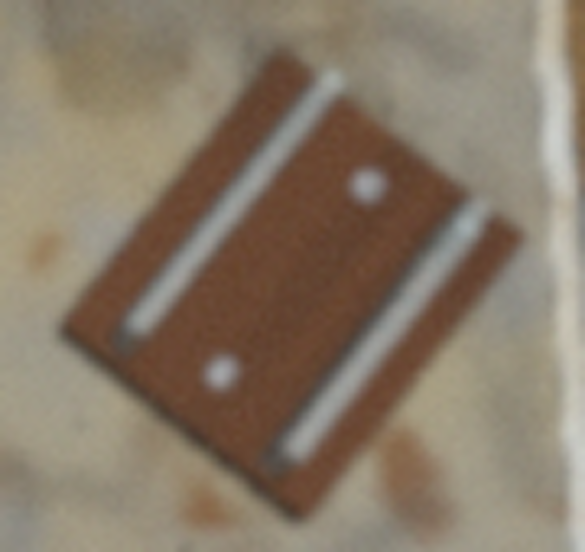

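View pics/top0r.png

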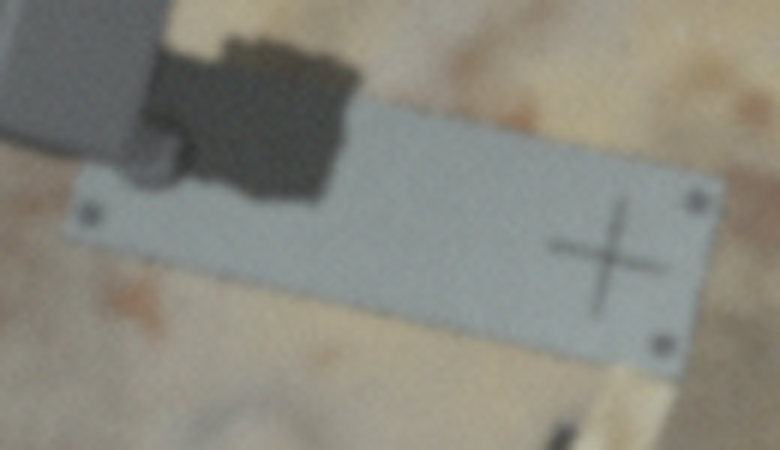

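```bash
cat > h.py <<'E'
import cv2,numpy as np
from plant import ctrl
def cam(s):
    R=cv2.Rodrigues(np.array(s["rvec"],float))[0];t=np.array(s["tvec"],float).ravel()
    K=np.array([[s["fx"],0,s["cx"]],[0,s["fy"],s["cy"]],[0,0,1]]);return K,R,t
def ray(s,uv,z):
    K,R,t=cam(s);C=-R.T@t;d=R.T@np.linalg.solve(K,[uv[0],uv[1],1.]);return C+d*(z-C[2])/d[2]
def proj(s,P):
    K,R,t=cam(s);p=(R@np.atleast_2d(P).T).T+t;p=(K@p.T).T;return p[:,:2]/p[:,2:]
E
python3 - <<'E'
from h import *
s=ctrl.snapshot("top");S=ctrl.snapshot("side");img=s["img"]
hsv=cv2.cvtColor(img,cv2.COLOR_BGR2HSV)
# rack: brown
m=((hsv[...,1]>95)&(hsv[...,2]<150)).astype(np.uint8)
roi=np.zeros_like(m);roi[178:258,360:440]=1
m*=roi
m=cv2.morphologyEx(m,cv2.MORPH_CLOSE,np.ones((9,9)))
c=max(cv2.findContours(m,0,2)[0],key=cv2.contourArea)
r=cv2.minAreaRect(c);print("rack",r)
B=np.array([ray(s,p,0.031)for p in cv2.boxPoints(r)]);print(B.round(4),[np.linalg.norm(B[i]-B[i-1]).round(4) for i in range(4)])
inner=cv2.erode(cv2.fillConvexPoly(np.zeros_like(m),cv2.boxPoints(r).astype(int),1),np.ones((3,3)))
g=((hsv[...,1]<60)&(hsv[...,2]>110)).astype(np.uint8)*roi
g[:,436:]=0
full=cv2.dilate(inner,np.ones((7,7)))
for c in cv2.findContours(g*full,0,2)[0]:
    if cv2.contourArea(c)>40:
        r=cv2.minAreaRect(c);b=cv2.boxPoints(r)
        W=np.array([ray(s,p,0.072)for p in b]);print("pl",r);print(W.round(4),W.mean(0).round(4),[np.linalg.norm(W[i]-W[i-1]).round(4) for i in range(4)])
# cross by hand from crop
cr=lambda x,y,f,ox,oy:((x+.5)/f-.5+ox,(y+.5)/f-.5+oy)
X=lambda x,y,z=.008:ray(s,cr(x,y,6,200,200),z)[:2]
print("cross",X(609,257),"arms",X(547,245),X(665,269),X(622,200),X(597,315))
print("base corners",X(725,180),X(685,378),X(65,238))
print(cr(609,257,6,200,200))
print("side cross",ray(S,(295,250),.008)[:2])
T=lambda x,y,z=.072:ray(s,cr(x,y,6.5,355,175),z)[:3].round(4)
print("plate ends",T(292,455),T(480,210,.058)," blank",T(140,330),T(332,82))
Z=lambda x,y,z=.072:ray(S,cr(x,y,5.5,280,270),z)[:3].round(4)
print("side plate top: clear end",Z(100,212),Z(122,200),"notch top corner",Z(397,340),"low",Z(434,380,.058),Z(400,368,.058))
print("blank", Z(216,80),Z(236,68),Z(540,208),Z(524,214))
E
```

```text
rack ((400.4752502441406, 225.1646728515625), (57.379058837890625, 64.44300842285156), 38.290164947509766)
[[ 0.5547 -0.1022  0.031 ]
 [ 0.6778 -0.2037  0.031 ]
 [ 0.5883 -0.3078  0.031 ]
 [ 0.4695 -0.2055  0.031 ]] [np.float64(0.1339), np.float64(0.1596), np.float64(0.1373), np.float64(0.1568)]
pl ((399.7734680175781, 256.1961364746094), (12.631627082824707, 31.080448150634766), 68.5522689819336)
[[ 0.496  -0.1539  0.072 ]
 [ 0.5208 -0.2209  0.072 ]
 [ 0.4941 -0.2298  0.072 ]
 [ 0.4696 -0.1632  0.072 ]] [ 0.4951 -0.192   0.072 ] [np.float64(0.028), np.float64(0.0714), np.float64(0.0282), np.float64(0.071)]
pl ((369.5173645019531, 228.60528564453125), (52.149192810058594, 20.192949295043945), 86.34777069091797)
[[ 0.6185 -0.1004  0.072 ]
 [ 0.6209 -0.1474  0.072 ]
 [ 0.5006 -0.1502  0.072 ]
 [ 0.4983 -0.1044  0.072 ]] [ 0.5596 -0.1256  0.072 ] [np.float64(0.1203), np.float64(0.047), np.float64(0.1204), np.float64(0.0458)]
pl ((405.8038024902344, 217.1807861328125), (63.762123107910156, 51.04478073120117), 37.87498474121094)
[[ 0.5841 -0.116   0.072 ]
 [ 0.6791 -0.1929  0.072 ]
 [ 0.5
[... 157 characters left out ...]
ross [0.535513   0.03529012] arms [0.54072356 0.06049028] [0.53034589 0.0125774 ] [0.55867848 0.02994591] [0.51215413 0.04018097]
base corners [ 0.56631748 -0.01216897] [0.48649316 0.00480978] [0.54619361 0.25672124]
(301.0833333333333, 242.41666666666666)
side cross [0.53447732 0.03262087]
plate ends [ 0.5213 -0.1926  0.072 ] [ 0.6102 -0.2676  0.058 ]  blank [ 0.5661 -0.141   0.072 ] [ 0.6552 -0.2137  0.072 ]
side plate top: clear end [ 0.5202 -0.1968  0.072 ] [ 0.5276 -0.1929  0.072 ] notch top corner [ 0.6037 -0.2607  0.072 ] low [ 0.6146 -0.2661  0.058 ] [ 0.6052 -0.2602  0.058 ]
blank [ 0.5648 -0.1446  0.072 ] [ 0.5723 -0.14    0.072 ] [ 0.6592 -0.2165  0.072 ] [ 0.6536 -0.2181  0.072 ]
```

Run:
```python
from h import *
from scipy.spatial.transform import Rotation as Ro
from scipy.optimize import least_squares
img=cv2.imread("pics/top0.png")
s=ctrl.snapshot("top");S=ctrl.snapshot("side")
g=cv2.cvtColor(img,cv2.COLOR_BGR2GRAY).astype(float)
def prof(a,b,z,half=.012,n=40,lo=.05,hi=.95):
    # brightness centroid across line a->b
    a=np.array(a);b=np.array(b);d=(b-a)/np.linalg.norm(b-a);nn=np.array([-d[1],d[0]]);out=[]
    w=np.arange(-half,half,.0005)
    for t in np.linspace(lo,hi,n):
        P=a+(b-a)*t; Q=np.c_[P+w[:,None]*nn,np.full(len(w),z)]
        uv=proj(s,Q).astype(np.float32); v=cv2.remap(hsvS,uv[:,:1],uv[:,1:],1).ravel()
        v=np.clip(v-np.percentile(v,35),0,None);out.append(P+nn*(v@w/v.sum()))
    out=np.array(out);vx,vy,x0,y0=cv2.fitLine(out.astype(np.float32),cv2.DIST_HUBER,0,.01,.001).ravel()
    return np.degrees(np.arctan2(vy,vx)),(x0,y0)
hsvS=g.astype(np.float32)
print("plate",prof((.5213,-.1926),(.6037,-.2607),.072))
print("blank",prof((.5661,-.141),(.6552,-.2137),.072))
# side view line fits too
s=S;hsvS=cv2.cvtColor(cv2.imread("pics/side0.png"),cv2.COLOR_BGR2GRAY).astype(np.float32)
print("plate side",prof((.524,-.195),(.601,-.258),.072,half=.009))
print("blank side",prof((.5685,-.1423),(.655,-.216),.072,half=.009))
o=ctrl.get_obs();q=np.array(o["q"])
R=Ro.from_euler("ZYZYZ",[q[0],q[1]+q[2],q[3],q[4],90+q[5]],degrees=True).as_matrix()
print(np.round(R-o["tcp_rot"],3).tolist())
for hd in(76.7,77.7):
    h=np.radians(hd);xr=np.array([np.cos(h),np.sin(h),0]);z=np.array([0,0,1.])
    yp=(xr+z)/2**.5;xp=np.cross(xr,z);zp=np.cross(xp,yp)
    for nm,sg in(("A",1),("B",-1)):
        T=np.c_[-sg*xp,sg*yp,-zp]
        for q1 in(-20,-10,0):
            for q23 in(85,110):
                M=Ro.from_euler("ZY",[q1,q23],degrees=True).inv()*Ro.from_matrix(T)
                print(hd,nm,q1,q23,(M.as_euler("ZYZ",degrees=True)-[0,0,90]).round(0))
```

```text
plate (np.float32(-39.576775), (np.float32(0.5611314), np.float32(-0.22559533)))
blank (np.float32(-39.915695), (np.float32(0.6114777), np.float32(-0.17675537)))
plate side (np.float32(-40.109264), (np.float32(0.56305116), np.float32(-0.22945201)))
blank side (np.float32(-40.07534), (np.float32(0.6133496), np.float32(-0.17969869)))Traceback (most recent call last):
  File "<stdin>", line 25, in <module>
  File "scipy/spatial/transform/_rotation.pyx", line 1413, in scipy.spatial.transform._rotation.Rotation.from_euler
ValueError: Expected axis specification to be a non-empty string of upto 3 characters, got ZYZYZ
```

Run:
```python
from h import *
from scipy.spatial.transform import Rotation as Ro
o=ctrl.get_obs();q=np.array(o["q"])
E=lambda a,b:Ro.from_euler(a,b,degrees=True)
R=(E("ZYZ",[q[0],q[1]+q[2],q[3]])*E("YZ",[q[4],90+q[5]])).as_matrix()
print(np.round(R-o["tcp_rot"],3).tolist())
for hd in(77.2,):
    h=np.radians(hd);xr=np.array([np.cos(h),np.sin(h),0]);z=np.array([0,0,1.])
    yp=(xr+z)/2**.5;xp=np.cross(xr,z);zp=np.cross(xp,yp);print(xp,yp,zp)
    for nm,sg in(("A",1),("B",-1)):
        T=np.c_[-sg*xp,sg*yp,-zp]
        for q1 in(-20,-10,0):
            for q23 in(85,110):
                M=E("ZY",[q1,q23]).inv()*Ro.from_matrix(T)
                print(hd,nm,q1,q23,(M.as_euler("ZYZ",degrees=True)-[0,0,90]).round(0))
# clear end extents
s=ctrl.snapshot("top");S=ctrl.snapshot("side")
d=np.array([np.cos(np.radians(-39.9)),np.sin(np.radians(-39.9))])
cr=lambda x,y,f,ox,oy:((x+.5)/f-.5+ox,(y+.5)/f-.5+oy)
for nm,P in(("top clear",ray(s,cr(290,457,6.5,355,175),.072)),("top blank a",ray(s,cr(138,333,6.5,355,175),.072)),("blank b",ray(s,cr(335,75,6.5,355,175),.072)),
 ("side clear",ray(S,cr(111,206,5.5,280,270),.072)),("side notch edge",ray(S,cr(390,338,5.5,280,270),.072)),("side low end",ray(S,cr(427,385,5.5,280,270),.058)),("blank side a",ray(S,cr(224,74,5.5,280,270),.072)),("blank side b",ray(S,cr(534,210,5.5,280,270),.072))):
    print(nm,(P[:2]@d).round(4))
print(np.array([.562,-.2275])@d)
# mug top
print("mug side",[proj(S,[[.37,-.06,z]]) for z in(0,.1)], "top",proj(s,[[.37,-.06,.1]]),ray(s,(345,330),.08),ray(S,(192,300),0),ray(s,(332,290),.042))
```

```text
[[0.0, 0.0, 0.0], [0.0, 0.0, -0.0], [-0.0, -0.0, 0.0]]
[ 0.97514935 -0.2215485   0.        ] [0.15665845 0.68953472 0.70710678] [-0.15665845 -0.68953472  0.70710678]
77.2 A -20 85 [ 45.  99. -92.]
77.2 A -20 110 [  45.   81. -109.]
77.2 A -10 85 [ 45.  92. -84.]
77.2 A -10 110 [  47.   74. -103.]
77.2 A 0 85 [ 44.  85. -77.]
77.2 A 0 110 [ 48.  67. -96.]
77.2 B -20 85 [45. 99. 88.]
77.2 B -20 110 [45. 81. 71.]
77.2 B -10 85 [  45.   92. -264.]
77.2 B -10 110 [47. 74. 77.]
77.2 B 0 85 [  44.   85. -257.]
77.2 B 0 110 [48. 67. 84.]
top clear 0.5225
top blank a 0.5235
blank b 0.6425
side clear 0.5269
side notch edge 0.6282
side low end 0.6412
blank side a 0.5269
blank side b 0.6433
0.5770766065021818
mug side [array([[219.600821  , 290.25366657]]), array([[212.38580645, 253.49041016]])] top [[343.30315725 315.12654997]] [ 0.33738938 -0.06379411  0.08      ] [ 0.31645827 -0.07877604  0.        ] [ 0.42186251 -0.0376102   0.042     ]
```

```bash
python3 -m creep '[{"hand":-0.2,"dp":[-0.022,-0.029,-0.006],"angular":[0,0,0]},{"hand":-0.2,"dp":[-0.022,-0.029,-0.006],"angular":[0,0,0]},{"hand":-0.2,"dp":[-0.022,-0.029,-0.006],"angular":[0,0,0]},{"hand":-0.2,"dp":[-0.022,-0.029,-0.006],"angular":[0,0,0]},{"hand":-0.2,"dp":[-0.022,-0.029,-0.006],"angular":[0,0,0]},{"hand":-0.2,"dp":[-0.022,-0.029,-0.006],"angular":[0,0,0]},{"hand":-0.2,"dp":[-0.022,-0.029,-0.006],"angular":[0,0,0]},{"hand":-0.2,"dp":[-0.022,-0.029,-0.006],"angular":[0,0,0]}]'
```

```text
clock: 1.07
ee_pos: [0.3194, 0.3523, 0.2797]
tcp_rot: [[-0.938, 0.348, 0.001], [0.348, 0.938, 0.0], [-0.0, 0.001, -1.0]]
contact_force: [0.6, -0.6, 0.5]
finger_gap: 0.0515
```

```bash
python3 -m creep '[{"hand":-0.2,"dp":[-0.024,-0.033,-0.003],"angular":[0,0,0]},{"hand":-0.2,"dp":[-0.024,-0.033,-0.003],"angular":[0,0,0]},{"hand":-0.2,"dp":[-0.024,-0.033,-0.003],"angular":[0,0,0]},{"hand":-0.2,"dp":[-0.024,-0.033,-0.003],"angular":[0,0,0]},{"hand":-0.2,"dp":[-0.024,-0.033,-0.003],"angular":[0,0,0]},{"hand":-0.2,"dp":[-0.024,-0.033,-0.003],"angular":[0,0,0]},{"hand":-0.2,"dp":[-0.024,-0.033,-0.003],"angular":[0,0,0]},{"hand":-0.2,"dp":[-0.024,-0.033,-0.003],"angular":[0,0,0]}]'
```

```text
clock: 1.73
ee_pos: [0.4073, 0.0377, 0.304]
tcp_rot: [[-0.937, 0.348, 0.002], [0.348, 0.937, 0.0], [-0.002, 0.001, -1.0]]
contact_force: [1.4, 0.6, -0.8]
finger_gap: 0.0512
```

```bash
python3 -m creep '[{"hand":-0.2,"dp":[-0.027,-0.0234,0.01],"angular":[0,0,0]},{"hand":-0.2,"dp":[-0.027,-0.0234,0.014],"angular":[0,0,0]},{"hand":-0.2,"dp":[-0.027,-0.0234,0.016],"angular":[0,0,0]},{"hand":-0.2,"dp":[-0.027,-0.0234,0.016],"angular":[0,0,0]},{"hand":-0.2,"dp":[-0.027,-0.0234,0.016],"angular":[0,0,0]},{"hand":-0.2,"dp":[-0.027,-0.0234,0.016],"angular":[0,0,0]},{"hand":-0.2,"dp":[-0.027,-0.0234,0.016],"angular":[0,0,0]},{"hand":-0.2,"dp":[-0.027,-0.0234,0.016],"angular":[0,0,0]}]'; python3 -m creep '[{"hand":-0.2,"dp":[0,0,0],"angular":[0,0,6.5]},{"hand":-0.2,"dp":[0,0,0],"angular":[0,0,6.5]},{"hand":-0.2,"dp":[0,0,0],"angular":[0,0,6.5]},{"hand":-0.2,"dp":[0,0,0],"angular":[0,0,0]}]'
python3 - <<'E'
from h import *
o=ctrl.get_obs();R=np.array(o["tcp_rot"]);p=np.array(o["ee_pos"]);print(o["q"],p,o["finger_gap"])
print("heading",np.degrees(np.arctan2(R[1,1],R[0,1])), "d tool",R.T@(np.array([.5451,-.2133,.10])-p))
for n in("side","top"):
    s=ctrl.snapshot(n);u=proj(s,p)[0];print(n,u,proj(s,[[.5451,-.2133,.072]]))
    cx,cy=(338,310) if n=="side" else (400,218)
    a=s["img"][cy-75:cy+65,cx-80:cx+80];cv2.imwrite(f"pics/{n}1.png",cv2.resize(a,None,fx=4,fy=4,interpolation=cv2.INTER_CUBIC))
E
```

```text
clock: 2.4
ee_pos: [0.5452, -0.213, 0.1826]
tcp_rot: [[-0.937, 0.349, 0.0], [0.349, 0.937, -0.0], [-0.001, 0.0, -1.0]]
contact_force: [1.0, 0.1, 0.1]
finger_gap: 0.0515
clock: 2.73
ee_pos: [0.5445, -0.2115, 0.1829]
tcp_rot: [[-0.765, 0.644, -0.001], [0.644, 0.765, 0.0], [0.001, -0.0, -1.0]]
contact_force: [-0.4, -0.5, 0.1]
finger_gap: 0.0512
[-2.36720727e+01  7.40801410e+00  1.06299775e+02  9.97658255e-04
  6.63291777e+01 -7.35907466e+01] [ 0.54453519 -0.21152408  0.18289132] 0.05124627044808423
heading 49.91827606078764 d tool [-0.00162731 -0.0009813   0.08289048]
side [311.39129196 265.60632284] [[313.07783852 313.67642216]]
top [417.88319999 227.90125256] [[408.02922671 234.04503588]]
```

View pics/side1.png

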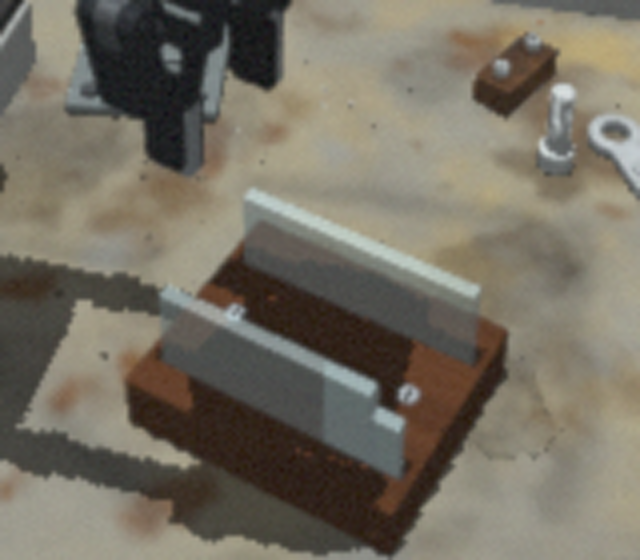

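View pics/top1.png

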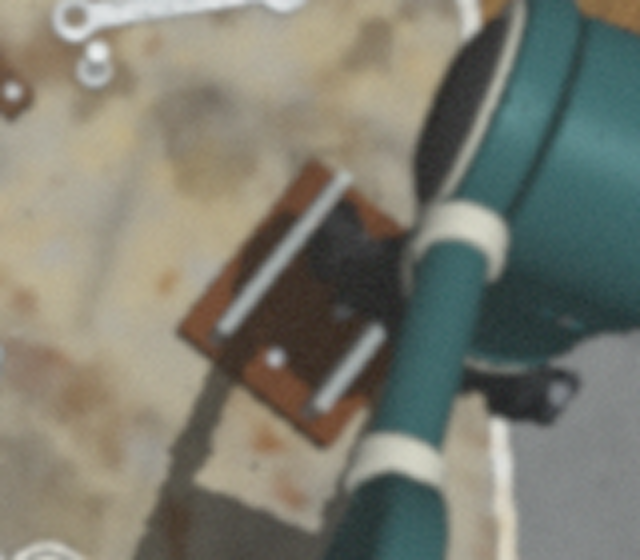

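Both views show the open hand above the clear end with the jaws across the plate. Now descending.

```bash
python3 -m creep '[{"hand":-0.2,"dp":[-0.0016,-0.001,0.03],"angular":[0,0,0]},{"hand":-0.2,"dp":[0,0,0.03],"angular":[0,0,0]},{"hand":-0.2,"dp":[0,0,0.03],"angular":[0,0,0]},{"hand":-0.2,"dp":[0,0,0.025],"angular":[0,0,0]},{"hand":-0.2,"dp":[0,0,0.02],"angular":[0,0,0]},{"hand":-0.2,"dp":[0,0,0.01],"angular":[0,0,0]},{"hand":-0.2,"dp":[0,0,0],"angular":[0,0,0]}]'
python3 - <<'E'
from h import *
s=ctrl.snapshot("side");a=s["img"][235:375,258:418];cv2.imwrite("pics/side2.png",cv2.resize(a,None,fx=4,fy=4,interpolation=cv2.INTER_CUBIC))
E
```

```text
clock: 3.42
ee_pos: [0.543, -0.2118, 0.0357]
tcp_rot: [[-0.769, 0.64, -0.005], [0.64, 0.769, 0.002], [0.005, -0.001, -1.0]]
contact_force: [-0.6, 0.2, 0.0]
finger_gap: 0.0513
```

View pics/side2.png

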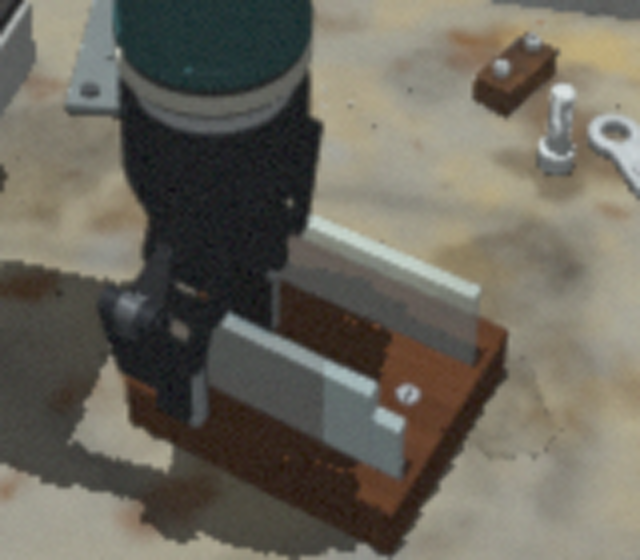

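```bash
python3 -m creep '[{"hand":0.3,"dp":[0,0,0],"angular":[0,0,0]},{"hand":0.6,"dp":[0,0,0],"angular":[0,0,0]},{"hand":0.8,"dp":[0,0,0],"angular":[0,0,0]},{"hand":1,"dp":[0,0,0],"angular":[0,0,0]},{"hand":1,"dp":[0,0,0],"angular":[0,0,0]},{"hand":1,"dp":[0,0,0],"angular":[0,0,0]},{"hand":1,"dp":[0,0,0],"angular":[0,0,0]},{"hand":1,"dp":[0,0,0],"angular":[0,0,0]}]'
```

```text
clock: 4.13
ee_pos: [0.5466, -0.2135, 0.0402]
tcp_rot: [[-0.767, 0.641, 0.003], [0.641, 0.767, -0.001], [-0.003, 0.001, -1.0]]
contact_force: [-0.1, 0.2, 6.0]
finger_gap: 0.007
```

```bash
python3 -m creep '[{"hand":1,"dp":[0,0,-0.006],"angular":[0,0,0]},{"hand":1,"dp":[0,0,-0.01],"angular":[0,0,0]},{"hand":1,"dp":[0,0,-0.014],"angular":[0,0,0]},{"hand":1,"dp":[0,0,-0.014],"angular":[0,0,0]},{"hand":1,"dp":[0,0,-0.018],"angular":[0,0,0]},{"hand":1,"dp":[0,0,-0.022],"angular":[0,0,0]},{"hand":1,"dp":[0,0,-0.022],"angular":[0,0,0]},{"hand":1,"dp":[0,0,-0.018],"angular":[0,0,0]}]'
python3 -m creep '[{"hand":1,"dp":[0,0,-0.02],"angular":[0,0,0]},{"hand":1,"dp":[0,0,-0.03],"angular":[0,0,0]},{"hand":1,"dp":[0,0,-0.03],"angular":[0,0,0]},{"hand":1,"dp":[0,0,-0.01],"angular":[0,0,0]},{"hand":1,"dp":[0,0,0],"angular":[0,0,0]},{"hand":1,"dp":[0,0,0],"angular":[0,0,0]}]'
python3 - <<'E'
from h import *
o=ctrl.get_obs();print(o["q"],o["ee_pos"],o["tcp_rot"],o["contact_force"])
s=ctrl.snapshot("side");print(proj(s,o["ee_pos"]));a=s["img"][185:345,238:428];cv2.imwrite("pics/side3.png",cv2.resize(a,None,fx=4,fy=3.7,interpolation=cv2.INTER_CUBIC))
E
```

```text
clock: 4.8
ee_pos: [0.5451, -0.2129, 0.1643]
tcp_rot: [[-0.767, 0.641, 0.001], [0.641, 0.767, -0.0], [-0.001, 0.0, -1.0]]
contact_force: [0.2, -0.7, -1.8]
finger_gap: 0.0071
clock: 5.3
ee_pos: [0.545, -0.2129, 0.2522]
tcp_rot: [[-0.767, 0.641, 0.0], [0.641, 0.767, -0.0], [-0.0, 0.0, -1.0]]
contact_force: [-1.0, 0.8, -2.2]
finger_gap: 0.007
[-2.37730401e+01  4.69922609e+00  1.01805908e+02 -1.18782340e-03
  7.34683247e+01 -7.38868268e+01] [ 0.54501125 -0.21287121  0.2521785 ] [[-7.67323164e-01  6.41260469e-01  4.15913879e-04]
 [ 6.41260446e-01  7.67323269e-01 -2.04923311e-04]
 [-4.50549615e-04  1.09466716e-04 -9.99999893e-01]] [-0.99842663  0.84189116 -2.18292519]
[[310.9273941 231.930044 ]]
```

View pics/side3.png

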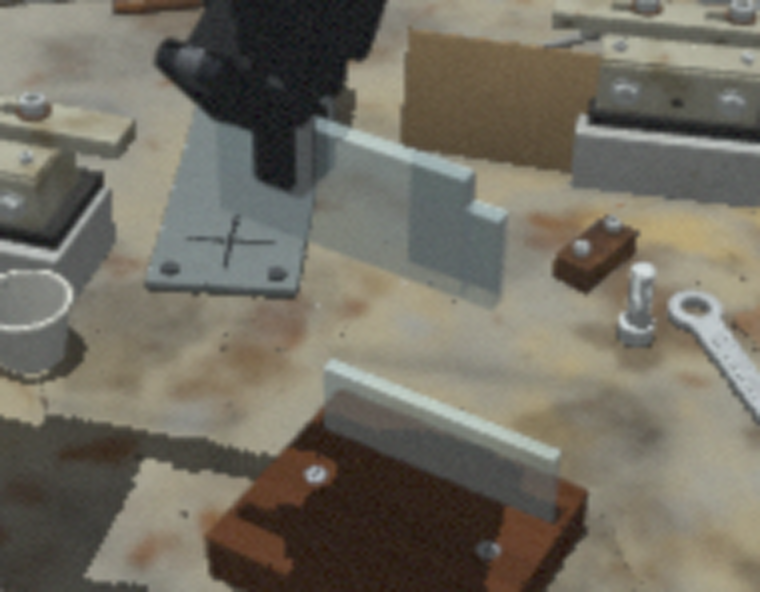

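The plate is out. The notch and frosted end are at the right of the frame and the blank is still in its rack. Next I'll measure the plate's pose in the hand.

Run:
```python
from h import *
s=ctrl.snapshot("side");a=s["img"][205:275,285:375];cv2.imwrite("pics/side4.png",cv2.resize(a,None,fx=8,fy=8,interpolation=cv2.INTER_CUBIC))
o=ctrl.get_obs();R=np.array(o["tcp_rot"]);p=np.array(o["ee_pos"])
# expected plate: xp=-toolx, yp=+tooly, zp=-toolz ; plate coords of TCP guess
xp,yp,zp=-R[:,0],R[:,1],-R[:,2]
org=p-xp*-.029-zp*(.038-.012)
print("org",org)
for nm,c in dict(TLnear=(46,-4,60),TLfar=(46,4,60),stepi=(46,-4,46),stepo=(60,-4,46),stepofar=(60,4,46),BR=(60,-4,0),BRfar=(60,4,0),fr_t=(20,4,60),fr_b=(20,4,0),BL=(-60,-4,0),TLL=(-60,-4,60)).items():
    P=org+(np.c_[xp,yp,zp]@np.array(c))*1e-3; u=proj(s,P)[0]; print(nm,((u-[285,205]+.5)*8-.5).round(0))
```

```text
org [ 0.56590373 -0.23084105  0.22354569]
TLnear [554. 229.]
TLfar [576. 204.]
stepi [551. 292.]
stepo [622. 319.]
stepofar [643. 293.]
BR [609. 514.]
BRfar [630. 488.]
fr_t [446. 157.]
fr_b [439. 411.]
BL [ 61. 291.]
TLL [48. 41.]
```

View pics/side4.png

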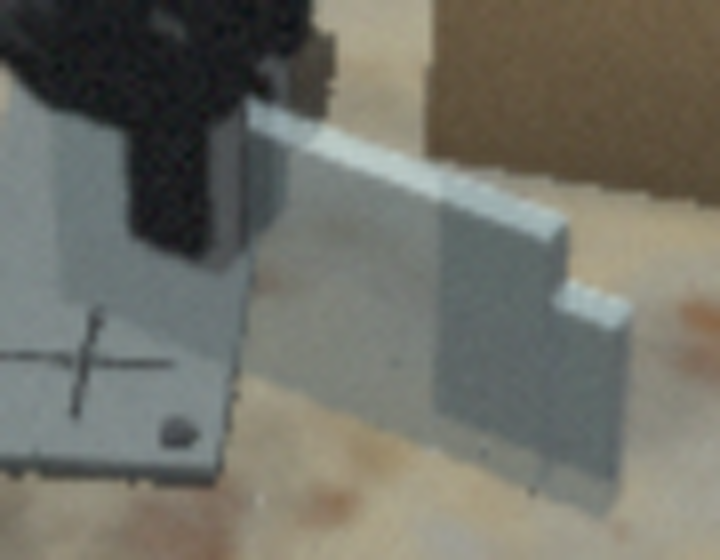

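Run:
```python
import cv2
b=cv2.imread("pics/side0.png")[190:275,265:335]
cv2.imwrite("pics/side0r.png",cv2.resize(b,None,fx=7,fy=7,interpolation=cv2.INTER_CUBIC))
b=cv2.imread("pics/side0.png")[65:125,270:330]
cv2.imwrite("pics/side0h.png",cv2.resize(b,None,fx=8,fy=8,interpolation=cv2.INTER_CUBIC))
```

```text
(no output)
```

View pics/side0r.png

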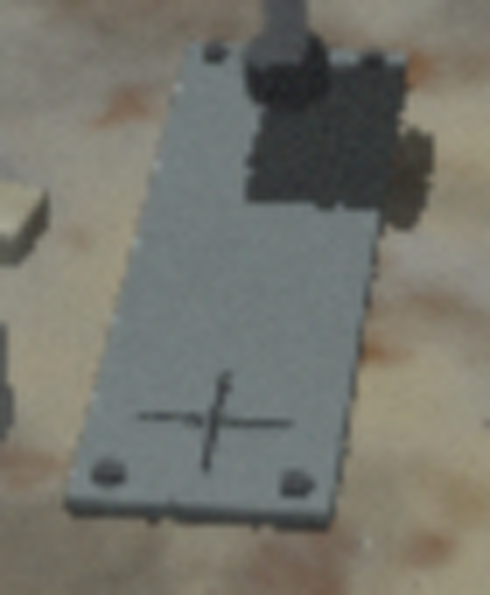

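View pics/side0h.png

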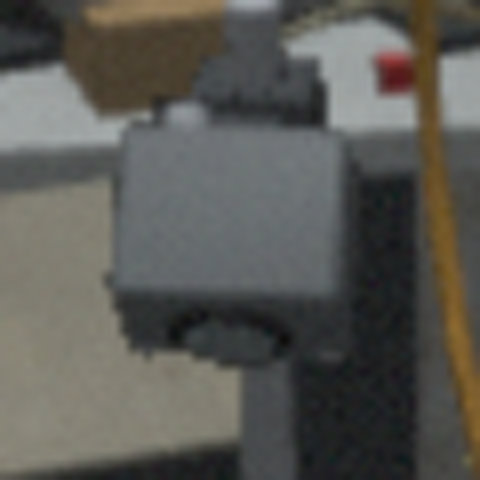

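Run:
```python
from h import *
from scipy.spatial.transform import Rotation as Ro
S=ctrl.snapshot("side");s=ctrl.snapshot("top")
f=lambda x,y,z=.008:ray(S,((x+.5)/7-.5+265,(y+.5)/7-.5+190),z)[:2]
g=lambda x,y,z=.008:ray(s,((x+.5)/6-.5+200,(y+.5)/6-.5+200),z)[:2]
hd=lambda a,b:np.degrees(np.arctan2(*(b-a)[::-1])).round(2)
print("side cross",f(213,420),"edges",hd(f(68,500),f(190,45)),hd(f(333,513),f(407,58)),"arm",hd(f(206,470),f(225,375)),"cross arm",hd(f(140,416),f(290,424))+90,"front",hd(f(68,500),f(333,513))+90, "holes",hd(f(108,472),f(215,52)),hd(f(108,472),f(296,484))+90)
print("top cross",g(609,257),"edges",hd(g(685,378),g(68,237)),hd(g(725,180),g(360,100)),"holes",hd(g(662,344),g(90,214)),"front",hd(g(685,378),g(725,180))+90)
print("lens",np.linalg.norm(f(68,500)-f(333,513)),np.linalg.norm(f(68,500)-f(190,45)),np.linalg.norm(g(685,378)-g(68,237)))
o=ctrl.get_obs();print(o["ee_pos"],o["clock"])
```

```text
side cross [0.53461693 0.03409143] edges 76.37 76.42 arm 77.02 cross arm 76.65 front 77.15 holes 76.39 75.87
top cross [0.535513   0.03529012] edges 76.52 76.81 holes 76.56 front 77.99
lens 0.0833658568845135 0.25645149306954207 0.25780786455672344
[ 0.54375266 -0.21227101  0.24941192] 5.5
```

```bash
cat >> h.py <<'E'
from scipy.spatial.transform import Rotation as Ro
hd=np.radians(76.6);xr=np.array([np.cos(hd),np.sin(hd),0]);zz=np.array([0,0,1.])
ypT=(xr+zz)/2**.5;xpT=np.cross(xr,zz);zpT=np.cross(xpT,ypT)
RT=np.c_[-xpT,ypT,-zpT]
spot=np.array([.535,.0347,.170])
lab=np.array([.0675,.004,.002]) # label from TCP in plate axes
tcpT=spot-np.c_[xpT,ypT,zpT]@lab
def todo():
    o=ctrl.get_obs();R=np.array(o["tcp_rot"]);p=np.array(o["ee_pos"])
    rv=Ro.from_matrix(R.T@RT).as_rotvec(degrees=True)
    print("clock",o["clock"],"q",np.round(o["q"],1),"p",p.round(4),"T",tcpT.round(4)," rotvec tool",rv.round(2),np.linalg.norm(rv).round(1)," dp tool now",(R.T@(tcpT-p)).round(4)," dp in target axes",(RT.T@(tcpT-p)).round(4),"gap",o["finger_gap"])
E
python3 -c "
from h import *
todo()"
```

```text
clock 5.5 q [-23.8   4.8 102.    0.   73.5 -73.9] p [ 0.5438 -0.2123  0.2494] T [0.469  0.049  0.1658]  rotvec tool [-44.19  10.14 -25.21] 51.9  dp tool now [0.2245 0.1526 0.0845]  dp in target axes [0.1332 0.1083 0.2266] gap 0.006893824422366291
```

```bash
python3 -m creep '[{"hand":1,"dp":[0,0,0],"angular":[-5.52,1.27,-3.15]},{"hand":1,"dp":[0,0,0],"angular":[-5.52,1.27,-3.15]},{"hand":1,"dp":[0,0,0],"angular":[-5.52,1.27,-3.15]},{"hand":1,"dp":[0,0,0],"angular":[-5.52,1.27,-3.15]},{"hand":1,"dp":[0,0,0],"angular":[-5.52,1.27,-3.15]},{"hand":1,"dp":[0,0,0],"angular":[-5.52,1.27,-3.15]},{"hand":1,"dp":[0,0,0],"angular":[-5.52,1.27,-3.15]},{"hand":1,"dp":[0,0,0],"angular":[-5.52,1.27,-3.15]}]'
python3 -m creep '[{"hand":1,"dp":[0,0,0],"angular":[0,0,0]},{"hand":1,"dp":[0,0,0],"angular":[0,0,0]}]'
python3 -c "
from h import *
todo()
s=ctrl.snapshot('side');cv2.imwrite('pics/side5.png',s['img'])"
```

```text
clock: 6.17
ee_pos: [0.5445, -0.2134, 0.2514]
tcp_rot: [[-0.973, 0.159, 0.167], [0.231, 0.687, 0.689], [-0.005, 0.709, -0.705]]
contact_force: [-0.4, 0.7, -1.7]
finger_gap: 0.0072
clock: 6.33
ee_pos: [0.5442, -0.2134, 0.2489]
tcp_rot: [[-0.972, 0.168, 0.164], [0.235, 0.687, 0.687], [0.002, 0.707, -0.708]]
contact_force: [0.8, 0.9, -0.2]
finger_gap: 0.0066
clock 6.3333 q [ -45.    17.5   98.    37.    91.7 -129.6] p [ 0.5442 -0.2134  0.2489] T [0.469  0.049  0.1658]  rotvec tool [-0.04  0.03 -0.21] 0.2  dp tool now [0.1344 0.109  0.2269]  dp in target axes [0.1339 0.1094 0.227 ] gap 0.006641368130420626
```

View pics/side5.png

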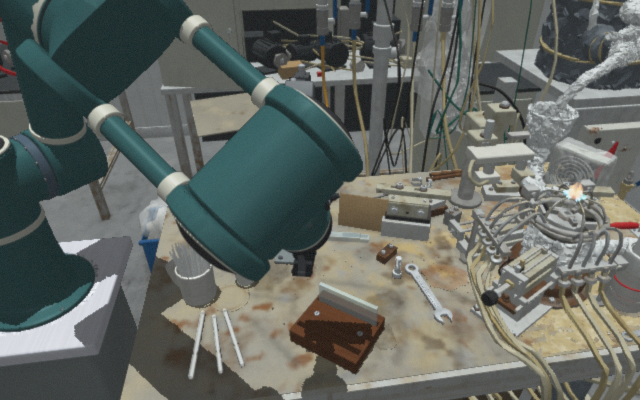

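```bash
python3 -m creep '[{"hand":1,"dp":[0.0134,0.0109,0.0227],"angular":[0,0,0]},{"hand":1,"dp":[0.0134,0.0109,0.0227],"angular":[0,0,0]},{"hand":1,"dp":[0.0134,0.0109,0.0227],"angular":[0,0,0]},{"hand":1,"dp":[0.0134,0.0109,0.0227],"angular":[0,0,0]},{"hand":1,"dp":[0.0134,0.0109,0.0227],"angular":[0,0,0]},{"hand":1,"dp":[0.0134,0.0109,0.0227],"angular":[0,0,0]},{"hand":1,"dp":[0.0134,0.0109,0.0227],"angular":[0,0,0]},{"hand":1,"dp":[0,0,0],"angular":[0,0,0]}]'
python3 -c "
from h import *
todo()
s=ctrl.snapshot('side');cv2.imwrite('pics/side6.png',s['img'])
s=ctrl.snapshot('top');cv2.imwrite('pics/top6.png',s['img'])"
```

```text
clock: 7.05
ee_pos: [0.4888, -0.0239, 0.1923]
tcp_rot: [[-0.974, 0.16, 0.16], [0.227, 0.69, 0.688], [-0.0, 0.706, -0.708]]
contact_force: [-1.4, 0.5, -2.3]
finger_gap: 0.0069
clock 7.05 q [ -34.1    4.7  120.1   42.3   78.7 -128.5] p [ 0.4888 -0.0239  0.1923] T [0.469  0.049  0.1658]  rotvec tool [-0.07 -0.2   0.21] 0.3  dp tool now [0.0358 0.0284 0.0657]  dp in target axes [0.0362 0.0282 0.0656] gap 0.006939824407632563
```

View pics/side6.png

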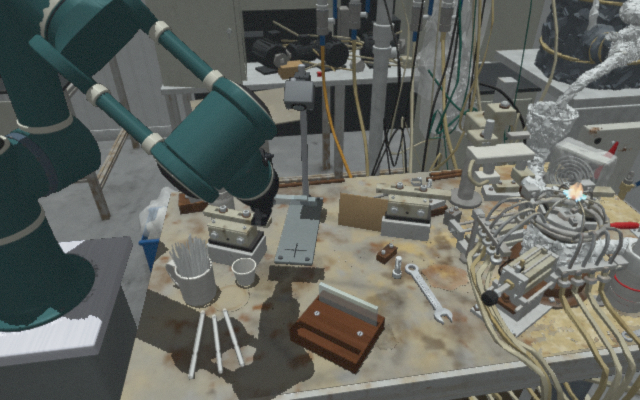

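View pics/top6.png

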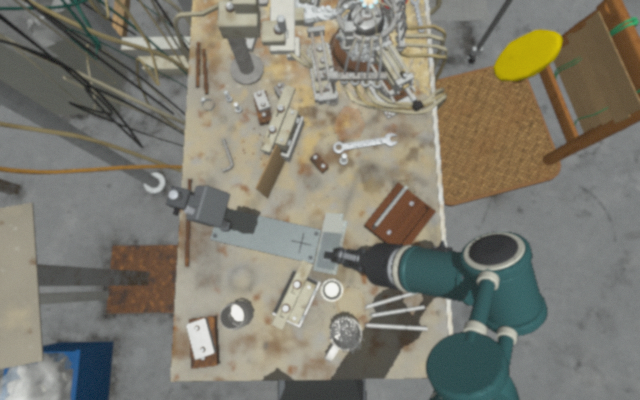

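Run:
```python
from h import *
s=ctrl.snapshot("top");S=ctrl.snapshot("side")
b=cv2.imread("pics/side0.png")[195:275,195:280];cv2.imwrite("pics/blk.png",cv2.resize(b,None,fx=6,fy=6,interpolation=cv2.INTER_CUBIC))
b=cv2.imread("pics/top0.png")[255:335,265:350];cv2.imwrite("pics/blkt.png",cv2.resize(b,None,fx=6,fy=6,interpolation=cv2.INTER_CUBIC))
```

```text
(no output)
```

View pics/blk.png

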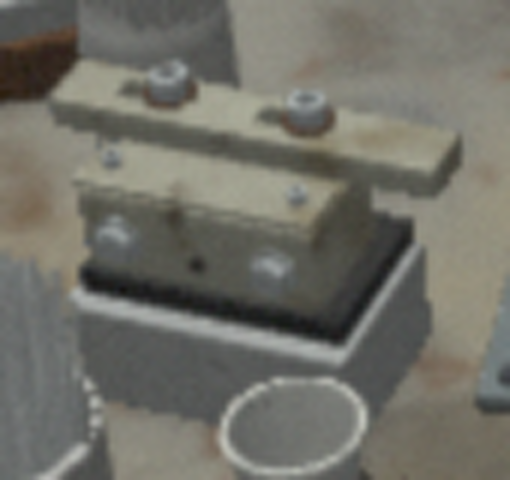

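View pics/blkt.png

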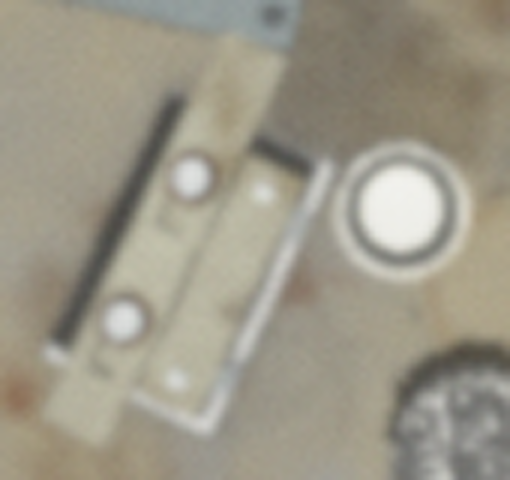

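Run:
```python
from h import *
s=ctrl.snapshot("top");S=ctrl.snapshot("side")
P=lambda c:(lambda K,R,t:K@np.c_[R,t])(*cam(c))
def tri(a,b):
    a=np.array([(a[0]+.5)/6-.5+265,(a[1]+.5)/6-.5+255]);b=np.array([(b[0]+.5)/6-.5+195,(b[1]+.5)/6-.5+195])
    X=cv2.triangulatePoints(P(s),P(S),a.reshape(2,1),b.reshape(2,1)).ravel();return (X[:3]/X[3]).round(4)
print(tri((190,178),(307,98)),tri((124,320),(168,72)),tri((235,35),(462,138)),tri((285,55),(430,175)))
```

```text
[0.4362 0.039  0.1231] [0.3878 0.062  0.1234] [0.4875 0.0237 0.111 ] [0.4777 0.0056 0.1101]
```

```bash
python3 -m creep '[{"hand":1,"dp":[0.009,0.007,0.016],"angular":[0,0,0]},{"hand":1,"dp":[0.009,0.007,0.016],"angular":[0,0,0]},{"hand":1,"dp":[0.009,0.007,0.016],"angular":[0,0,0]},{"hand":1,"dp":[0.005,0.004,0.01],"angular":[0,0,0]},{"hand":1,"dp":[0.004,0.003,0.007],"angular":[0,0,0]},{"hand":1,"dp":[0,0,0],"angular":[0,0,0]},{"hand":1,"dp":[0,0,0],"angular":[0,0,0]}]'
python3 - <<'E'
from h import *
A=[];B=[]
for i in range(4):
    for n in("side","top"):
        s=ctrl.snapshot(n);o=ctrl.get_obs();A.append(o["ee_pos"]);B.append(o["tcp_rot"])
        if i==0: cv2.imwrite(f"pics/{n}7.png",s["img"])
        x0,y0,w,h=(245,165,100,75) if n=="side" else (270,180,100,75)
        if i==0: cv2.imwrite(f"pics/{n}7z.png",cv2.resize(s["img"][y0:y0+h,x0:x0+w],None,fx=8,fy=8,interpolation=cv2.INTER_CUBIC))
A=np.array(A);print(A.std(0),A.mean(0).round(4),tcpT.round(4)); R=np.mean(B,0);p=A.mean(0)
print("dp",(RT.T@(tcpT-p)).round(4),"rv",Ro.from_matrix(R.T@RT).as_rotvec(degrees=True).round(2),o["contact_force"],o["finger_gap"])
xp,yp,zp=-R[:,0],R[:,1],-R[:,2];L=p+np.c_[xp,yp,zp]@lab
for n,o0 in(("side",(245,165)),("top",(270,180))):
    s=ctrl.snapshot(n)
    def show(nm,P): u=proj(s,P)[0];print(n,nm,((u-o0+.5)*8-.5).round(0))
    show("spot",spot);show("label",L)
    for nm,c in dict(TL=(46,4,60),stepi=(46,4,46),stepo=(60,4,46),BR=(60,4,0),BRn=(60,-4,0),fr_t=(20,4,60),fr_b=(20,4,0),BL=(-60,4,0)).items():
        show(nm,L+np.c_[xp,yp,zp]@((np.array(c)-[38,4,28])*1e-3))
E
```

```text
clock: 7.93
ee_pos: [0.4734, 0.0424, 0.1671]
tcp_rot: [[-0.973, 0.161, 0.167], [0.232, 0.69, 0.686], [-0.005, 0.706, -0.708]]
contact_force: [0.3, -0.4, -1.9]
finger_gap: 0.0072
[0.00023644 0.00017032 0.00013958] [0.4737 0.042  0.1672] [0.469  0.049  0.1658]
dp [0.0062 0.003  0.0051] rv [-0.1   0.23  0.18] [ 0.26866477  0.50449973 -0.90111342] 0.006900447869441781
side spot [379. 198.]
side label [399. 206.]
side TL [414. 180.]
side stepi [422. 192.]
side stepo [477. 194.]
side BR [497. 231.]
side BRn [495. 261.]
side fr_t [310. 176.]
side fr_b [346. 225.]
side BL [ 46. 213.]
top spot [218. 443.]
top label [245. 424.]
top TL [335. 402.]
top stepi [298. 398.]
top stepo [310. 345.]
top BR [196. 335.]
top BRn [218. 343.]
top fr_t [311. 504.]
top fr_b [160. 483.]
top BL [ 86. 787.]
```

View pics/side7z.png

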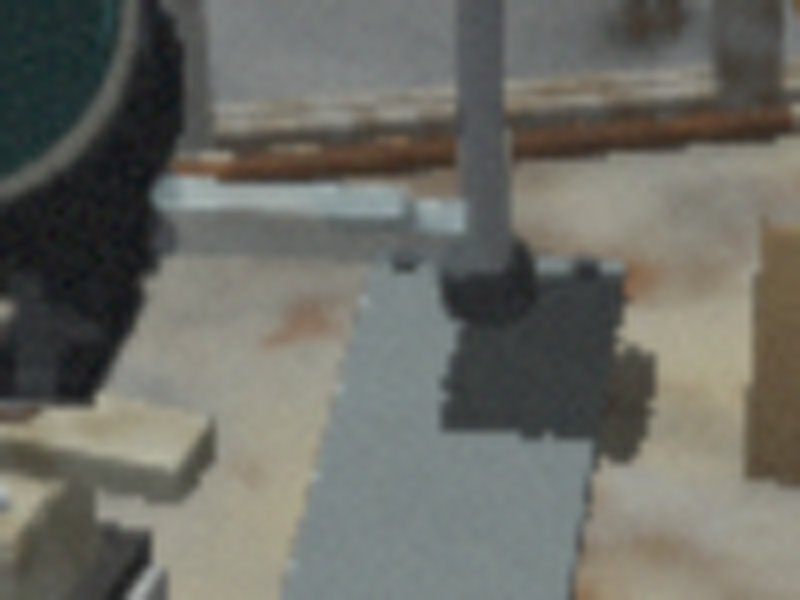

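View pics/top7z.png

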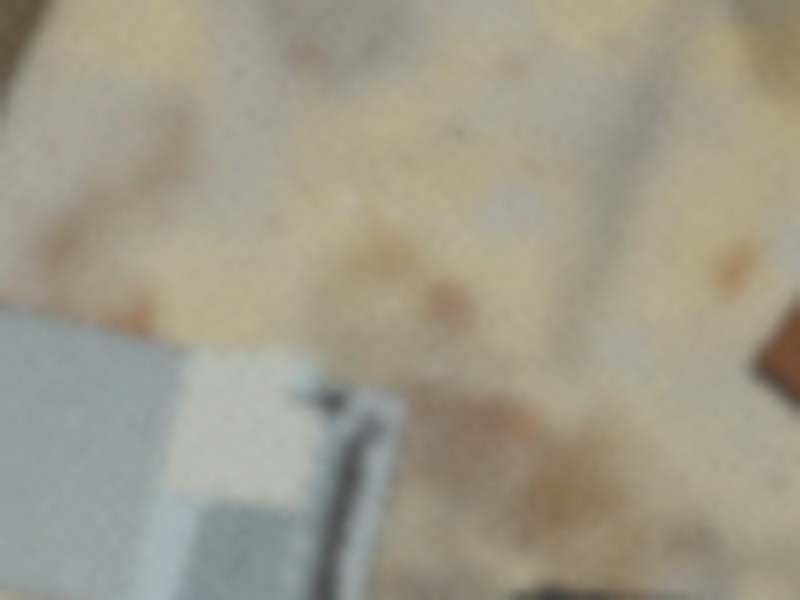

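View pics/top7.png

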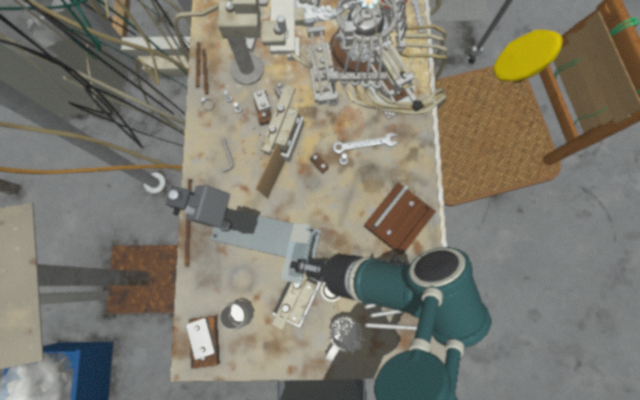

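```bash
python3 -m creep '[{"hand":1,"dp":[0.0024,0.0015,0.0023],"angular":[0,0.1,0.1]},{"hand":1,"dp":[0.0023,0.0015,0.0023],"angular":[-0.1,0.1,0.1]},{"hand":1,"dp":[0,0,0],"angular":[0,0,0]},{"hand":1,"dp":[0,0,0],"angular":[0,0,0]},{"hand":1,"dp":[0,0,0],"angular":[0,0,0]},{"hand":1,"dp":[0,0,0],"angular":[0,0,0]}]'
sed -i 's/lab=np.array(.*$/lab=np.array([.066,.004,.0015])/' h.py
python3 - <<'E'
from h import *
A=[];B=[]
for i in range(4):
    for n in("side","top"):
        s=ctrl.snapshot(n);o=ctrl.get_obs();A.append(o["ee_pos"]);B.append(o["tcp_rot"])
        x0,y0,w,h=(245,165,100,75) if n=="side" else (260,195,100,75)
        if i==0: cv2.imwrite(f"pics/{n}8z.png",cv2.resize(s["img"][y0:y0+h,x0:x0+w],None,fx=8,fy=8,interpolation=cv2.INTER_CUBIC))
A=np.array(A);R=np.mean(B,0);p=A.mean(0);print(p.round(4),tcpT.round(4))
print(o["clock"],"dp",(RT.T@(tcpT-p)).round(4),"rv",Ro.from_matrix(R.T@RT).as_rotvec(degrees=True).round(2),o["contact_force"],o["finger_gap"],o["q"])
xp,yp,zp=-R[:,0],R[:,1],-R[:,2];L=p+np.c_[xp,yp,zp]@lab
for n,o0 in(("side",(245,165)),("top",(260,195))):
    s=ctrl.snapshot(n)
    def show(nm,P): u=proj(s,P)[0];print(n,nm,((u-o0+.5)*8-.5).round(0))
    show("spot",spot);show("label",L)
    for nm,c in dict(TL=(46,4,60),stepi=(46,4,46),stepo=(60,4,46),BR=(60,4,0),fr_t=(20,4,60),fr_b=(20,4,0)).items():
        show(nm,L+np.c_[xp,yp,zp]@((np.array(c)-[38,4,28])*1e-3))
E
```

```text
clock: 8.93
ee_pos: [0.4697, 0.0491, 0.1657]
tcp_rot: [[-0.973, 0.164, 0.163], [0.232, 0.688, 0.688], [0.001, 0.707, -0.707]]
contact_force: [0.2, 0.3, -1.0]
finger_gap: 0.007
[0.4697 0.049  0.1657] [0.4704 0.0483 0.1661]
9.3333 dp [-0.0008 -0.0001 -0.0006] rv [ 0.02 -0.03 -0.03] [-0.70493539 -0.41176269 -0.68478051] 0.007257638619114955 [ -27.88818371    1.18762798  127.13812992   45.85789212   72.59834919
 -127.20126802]
side spot [379. 198.]
side label [376. 198.]
side TL [391. 173.]
side stepi [398. 185.]
side stepo [453. 187.]
side BR [473. 224.]
side fr_t [287. 168.]
side fr_b [323. 217.]
top spot [298. 323.]
top label [295. 326.]
top TL [385. 304.]
top stepi [348. 300.]
top stepo [361. 247.]
top BR [247. 237.]
top fr_t [361. 406.]
top fr_b [211. 385.]
```

View pics/top8z.png

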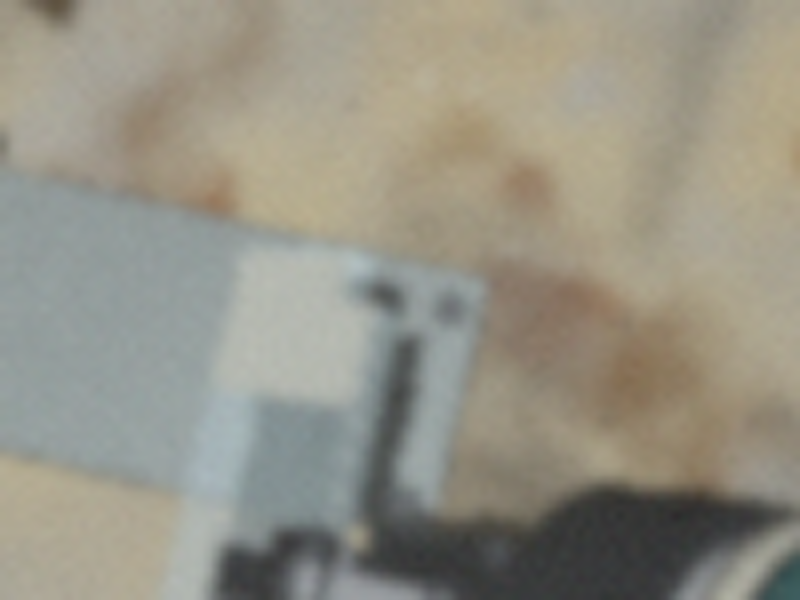

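View pics/side8z.png

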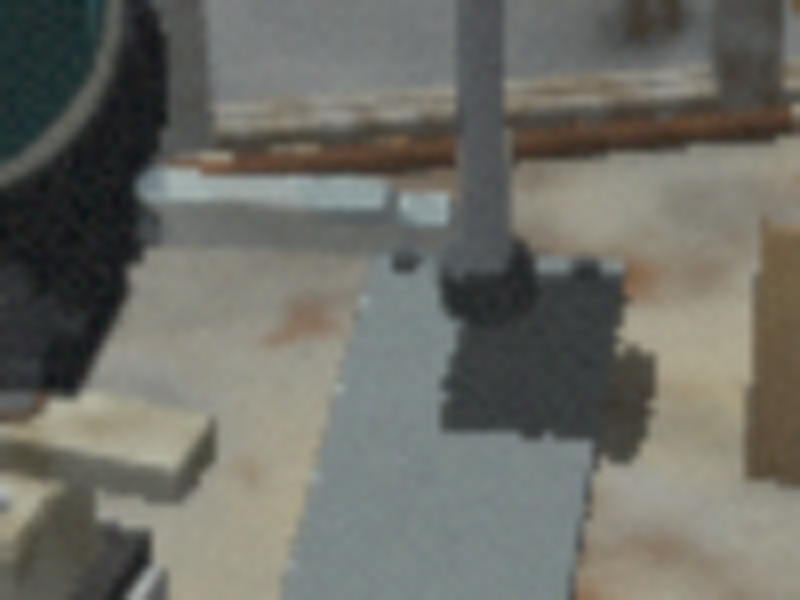

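Run:
```python
from h import *
o=ctrl.get_obs();print(o["clock"],np.abs(o["joint_velocities"]).max(),o["finger_gap"])
print(ctrl.sign_off())
```

```text
9.4333 0.0832583481658946 0.007303755876646188
the job is handed in; nothing more can be done
None
```

I took the notched plate out of the rack by its clear end and am holding it at the reading spot. The frosted face points up at 45° to the reader's window. I handed the job in at 9.4 s; sign-off gives no verdict.

**Last checks**
- **Position:** the label was computed to be within about 1 mm of the reading spot, by the arm's own measurements.
- **Orientation:** the tool was within 0.1° of the target, so the long edges should be level. The slope of the upper edge in the side view matched.
- **Grip:** the plate held steady, with the finger opening unchanged at about 7 mm.
- **Top view:** the frost and notch corners lay within about 1 pixel (2 mm) of where I predicted.
- **Blank, bystanders and reader:** I saw no change to the blank, the bystanders or the reader in the pictures. I did not measure their positions again. The highest contact force reading I saw was 6 N, as the jaws closed.

**Disagreement:** the side camera shows the plate about 1 pixel (1–2 mm) lower than predicted. That camera also placed the rack's plates about 2 mm from where the top camera did, so I took it as calibration error and left the plate where it was.

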